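Load the keyed slide carrier and run it under the reader with the thumb release

TASK

Pick up the orange slide carrier by its fin and seat it flat in the white nest of the slide reader's carriage, turned so that its notch goes over the red key, and let go of it. Then squeeze the red thumb button on the carriage's leaning handle and keep it squeezed while you slide the carriage all the way under the blue canopy; let go there so that the button springs out and the carriage is locked at the far end with the carrier still seated. Leave the grey carrier and the other things on the bench where they are.

Things in the scene. Friction and masses are not known exactly. Their poses are not given: they have to be found in the camera images.
- carrier_centre (a point): Orange slide carrier, loose, about 120 g: plate 76 x 60 x 12 mm (its x, y, z) with an upright grip fin on top, 46 mm long (x = -26 to +20 mm), 14 mm thick (y), 34 mm tall; 46 mm high overall. Point: plate centre, 23 mm above the underside; z up. One notch in the +x edge, off-centre at y = +14 mm, 17 mm wide, 10.5 mm deep. Lies on the bench at any yaw up to 2 rad either way.
- carrier_notch (a point): Point in the orange carrier's notch, 34 mm along +x and 14 mm along +y from its centre, 6 mm above its underside. It meets nest_key when the carrier is properly seated.
- nest_centre (a point): Where carrier_centre comes when seated the right way (axes parallel): 23 mm above the floor of the nest, a white frame on the sliding carriage, 80 x 64 mm inside (2 mm to spare each side); wall 5 mm high, then lips sloping outward to 10 mm above the floor. Axes as the reader: z up, +y the way the carriage slides to the read end, +x away from the handle. Moves with the carriage.
- nest_key (a point): Red key block on the nest's +x wall, 12 mm wide (y), 8 mm inward (x), 8 mm high. This point, 34 mm along x and 14 mm along y from the nest's centre, 6 mm above its floor, is where carrier_notch ends up. A carrier turned the wrong way rides up on the key.
- handle_grip (a point): Where to grip the carriage's black handle: on its centre line, 45 mm up from its foot. The handle is a bar 20 mm thick (y), 18 mm deep, 66 mm long, yellow tip, leaning 35 degrees from vertical toward -x (axes as nest_centre), free on both sides. Pinch it along y, with the button, with a tool leaning as it does (reaching down and forward, +x). Moves with the carriage.
- thumb_button (a joint): Red thumb button on the handle's +y side, at handle_grip, 34 mm along the handle: 0 = out (10 mm proud, 30 mm over handle and button), 0.008 m = fully pressed toward -y (22 mm over both). Spring 5 N at first, 10 N fully pressed. Lifts a pawl out of a toothed rail: the carriage is free only while it is pressed over 6 mm; let go, it locks at the next tooth gap (20 mm apart).
- carriage (a joint): Carriage position along its rail: 0 m at the loading end (start), 0.16 m at the read end, where there is an end stop and the last tooth gap; it moves toward +y of the reader. Friction about 2.5 N; a locked carriage has about 2 mm of play.
- reader: White slide reader, fixed to the bench. Origin: on the bench, z up, front (handle side) faces -x. Base x = -100 to +120, y = -180 to +180 mm, 50 mm high. With the carriage at 0, nest_centre is at x = 22, y = -110, z = 95 mm and handle_grip at x = -88, y = -110, z = 107 mm, open from above.
- grey_carrier: Bystander: a grey carrier of the same shape (underside centre). Leave it.
- spray_bottle: Bystander: loose white bottle, 60 mm across, 170 mm tall (underside centre).
- jar: Bystander: loose small jar with yellow cap, 48 mm across, 60 mm tall (underside centre).
- mouse: Bystander: loose white computer mouse, 60 mm across, 32 mm high (underside centre).
- marker: Bystander: loose marker pen, 110 mm long, 16 mm thick, lying along its x axis (underside centre).
- canopy (a point): Middle of the lower front edge of the blue canopy, 214 mm above the bench (axes as the reader). The canopy reaches 88 mm to either side (y), 203 mm back (+x), and is 26 mm thick. At the read end handle_grip is 107 mm below and 5 mm in front of this edge, so an upright gripper hits the canopy. A black read head hangs under it over the end place of the nest, underside 138 mm above the bench.
There are look-alikes about, which are no part of the job. Several things look just like the part that bears carrier_centre: the one meant starts farthest to the robot's left.

How it is judged:
By the outcome, as a careful person would: the job done as asked, in the order asked, and still so for the second after the job is handed in, with the robot touching nothing.
It also fails if it takes over 54 s, if anything falls off the work surface, if the arm or the gripper's body presses on something with over 40 N, if the wrist force passes 120 N, or if a joint passes its speed limit or range.

ROBOT

A 6-joint arm with a two-finger parallel gripper is mounted at the origin on the work surface. World frame = base frame: x ahead of the robot, y to its left, z up, the work surface at z = 0. Lengths are in mm, angles in rad, forces in N, time in s.
With the tool pointing down it reaches from about 300 to 875 mm from the base axis. Payload 6.4 kg.
Tool frame: the origin (TCP) lies on the centre line of the jaws, within the pads' length; the fingertips stand 8 mm ahead of it and the grasp point (between the pads) lies 11 mm behind it; z points along the fingers, y is the line along which they close (so a half turn about z gives the same grasp; the last joint's range is limited). The gripper opens to 85 mm and grips with 20 to 120 N. Pads are 22 mm wide; open, the fingers measure 114 mm over their backs; the gripper's body (76 mm by 85 mm) begins 54 mm behind the grasp point. The pads swing forward as they close: fully open they stand 13 mm farther back than shut.
Start: joints at [-1.334, 0.181, 1.607, -0, 1.354, -0.206], TCP at [246.388, -519.552, 239.288] pointing down, gripper open.
Joint ranges: [-2.99, 2.99], [-0.89, 2.07], [0.3, 2.58], [-1.14, 4.28], [0, 2.63], [-3.12, 3.12]. Speed limits (rad/s): [2.57, 2.57, 3.01, 3.14, 3.14, 3.14].

INTERFACE

Orientations are given as a 3x3 rotation matrix whose columns are the frame's x, y, z axes.
In Python, from cell import read_state, grab_frame, calibration, job_done gives the robot as it stands.
- The arm moves only by the shell command python3 -m crank 'ROWS' [FORCE]. ROWS is JSON, a list of rows, each an object of numbers: "fingers": the opening, from -1 (shut) to 1 (fully open); "dx", "dy", "dz": the shift along the tool's x, y, z in m; "yaw": the turn about the tool's z in rad. A call has 1 to 10 rows; each row shifts and turns the commanded pose from where the row before left it, along the tool's axes as they then stand; what a row does not reach is not made up. A row lasts 1/8 s, in which the tool goes at most 62.5 mm and 10.7 degrees, less where a joint would pass 70% of its speed; a pose out of reach is approached as far as the arm can. A call is refused whole if a number of a shift passes 0.0625 or a number of a turn 0.188, either way. A call with a gripper value outside its range is refused whole. The fingers move at their own pace and stop on an object; FORCE is the grip in N (left out, the last holds). Time passes only in rows, so rows that do not move let the fingers close. It gives the time, the measured TCP pose, the force, the opening and the grip force at its end, in the units of the state.
- read_state(): the state, without advancing time (a new reading comes with each control period).
- grab_frame(name): name is "scene" or "top" or "wrist"; returns the picture (480x640x3 uint8, blue, green, red); there is no depth.
- calibration(name): a dict with "fx", "fy", "cx", "cy" (pixels), "rvec" (rotation vector, rad) and "tvec" (3), from world to camera coordinates, as OpenCV has them. Camera axes: x right, y down, z forward; pixel columns grow to the right and rows downward; lengths in mm; the calibration is good to about 2 mm. A picture is of the moment at which its call begins: read the wrist's pose just before it. calibration takes no time and is no camera call; for the wrist camera it gives the pose at the moment of the call.
- job_done(): hands the job in; it is judged then, once.
The state is a dict: "time": time; "qpos": joint angles; "qvel": joint speeds; "joint_torque": joint torques, N m; "ee_pos": TCP position; "ee_rot": TCP orientation; "ft_force": force on the tool from outside, world axes, zero at the start; "torque": the same for the moment, N m; "finger_gap": finger opening in mm; "grip_force": force on a finger pad.
Only numpy, scipy, OpenCV 4.12 (cv2) and the standard library are available. Lean on these libraries where they do the work, as an engineer would, in place of code of your own. Each camera call takes 0.05 s, during which the arm holds its last target. There are 200 camera calls.

## Working session

There is one attempt and no reset: what is moved stays moved. The work goes in short steps, Python scripts to look and compute and a shell command to move; the robot and the scene stay as the last step left them, time stands still between calls to the robot, and variables do not carry over. Pictures are saved under pics/ and viewed, at most 10 in all, crops included, and the job is handed in when it is done.

```bash
mkdir -p pics; ls; python3 - <<'E'
from cell import *
import cv2
for n in ("scene","top"):
    cv2.imwrite(f"pics/{n}0.png",grab_frame(n)); print(n,calibration(n))
s=read_state(); print(s['time'],s['ee_pos'],s['ee_rot'],s['finger_gap'])
E
```

```text
pics
scene {'fx': 516.6423962368965, 'fy': 516.6423962368965, 'cx': 325.6556868370032, 'cy': 242.7631779083559, 'rvec': array([ 2.19599275,  0.69051116, -0.33193115]), 'tvec': array([-417.82050008, -114.40861159, 1858.66103867])}
top {'fx': 446.8258568766031, 'fy': 446.8258568766031, 'cx': 322.3692018342066, 'cy': 239.1396299166683, 'rvec': array([ 2.12666972, -2.09988537,  0.1758786 ]), 'tvec': array([ -16.95087979,  586.66882604, 1133.56982841])}
0.1 [ 246.27082949 -519.05738906  238.45023982] [[ 9.03552854e-01  4.28476457e-01 -4.07103244e-04]
 [ 4.28476543e-01 -9.03551545e-01  1.56802819e-03]
 [ 3.04024399e-04 -1.59123054e-03 -9.99998688e-01]] 85.28445035823894
```

View pics/scene0.png

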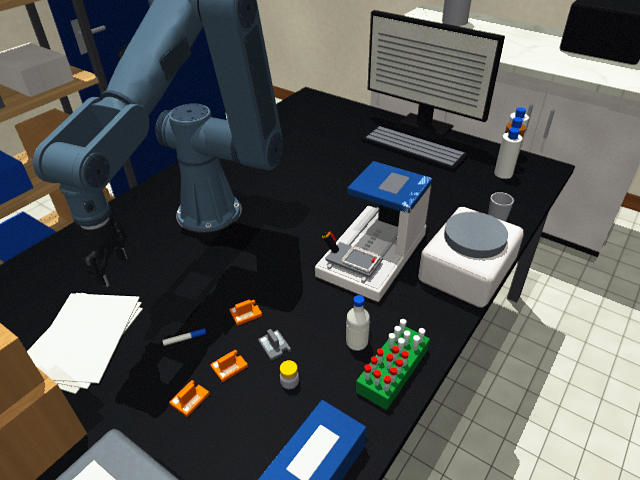

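View pics/top0.png

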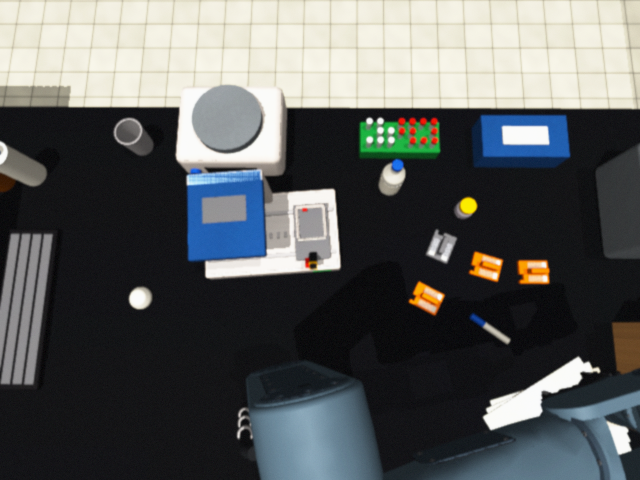

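The three orange carriers are at top-view pixels (427,298), (487,266) and (534,271). Image left is the robot's left (+y), so the one at (427,298) fits. The grey one is at (441,246). The reader is at about (270,235), with its nest at (312,222) and handle at (312,262). I'll confirm the choice in one crop.

```bash
cat > h.py <<'E'
import numpy as np, cv2
from cell import *
def ray(n,uv,z,c=None):
    c=c or calibration(n); R=cv2.Rodrigues(np.array(c['rvec']))[0]; t=np.array(c['tvec']).ravel()
    o=-R.T@t; d=R.T@np.array([(uv[0]-c['cx'])/c['fx'],(uv[1]-c['cy'])/c['fy'],1])
    return o+d*(z-o[2])/d[2]
def proj(n,P,c=None):
    c=c or calibration(n); K=np.array([[c['fx'],0,c['cx']],[0,c['fy'],c['cy']],[0,0,1]])
    return cv2.projectPoints(np.array(P,float).reshape(-1,1,3),np.array(c['rvec']),np.array(c['tvec']),K,None)[0].reshape(-1,2)
E
python3 - <<'E'
from h import *
for uv in [(427,298),(487,266),(534,271)]: print(ray('top',uv,12))
im=cv2.imread('pics/top0.png')
a=cv2.resize(im[180:290,190:350],None,fx=5,fy=5,interpolation=cv2.INTER_CUBIC)[:,:800]
cv2.imwrite('pics/c_reader.png',a)
b=cv2.resize(im[225:325,395:565],None,fx=4.7,fy=4.7,interpolation=cv2.INTER_CUBIC)
cv2.imwrite('pics/c_car.png',b[:600,:800])
E
```

```text
[ 437.56362421 -291.13130796   12.        ]
[ 525.78654699 -455.27713775   12.        ]
[ 513.72103587 -580.30380322   12.        ]
```

View pics/c_reader.png

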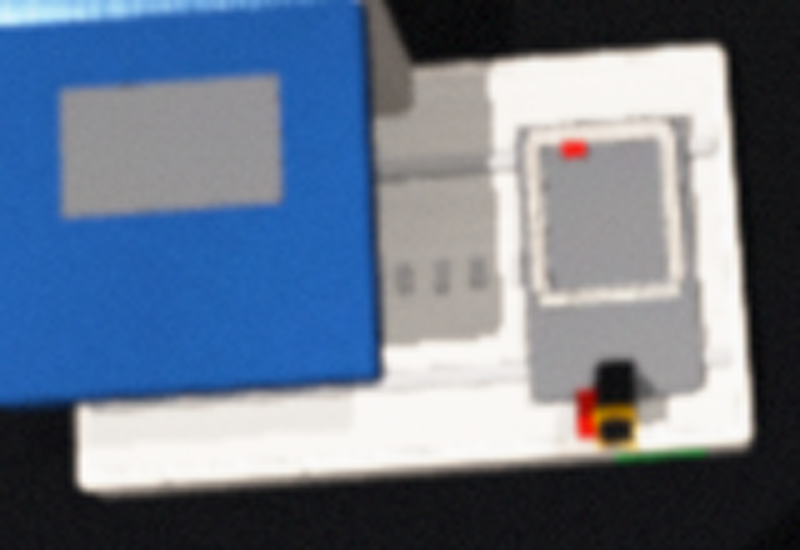

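View pics/c_car.png

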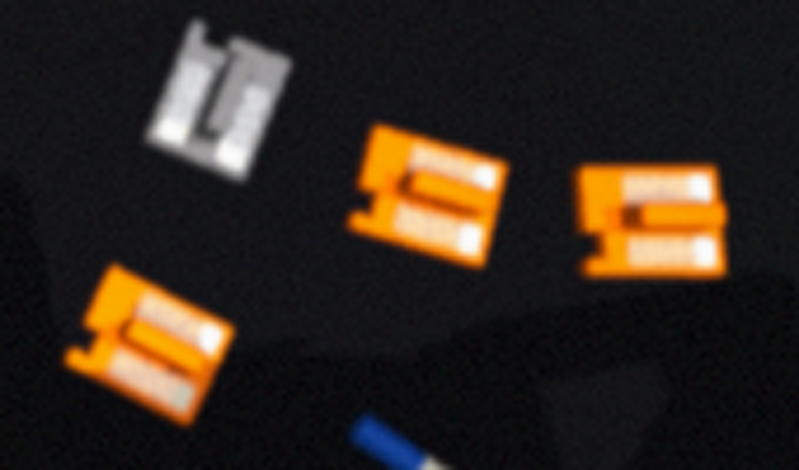

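```bash
cat > fit.py <<'E'
from h import *
from scipy.optimize import least_squares
def fit(n,P,uv,g,c=None):
    P=np.array(P,float);uv=np.array(uv,float)
    W=lambda p:np.c_[p[0]+np.cos(p[2])*P[:,0]-np.sin(p[2])*P[:,1],p[1]+np.sin(p[2])*P[:,0]+np.cos(p[2])*P[:,1],P[:,2]]
    r=least_squares(lambda p:(proj(n,W(p),c)-uv).ravel(),g,x_scale=[100,100,1])
    return r.x,r.fun.reshape(-1,2).round(1).tolist()
E
python3 - <<'E'
from fit import *
f=lambda L,s,o:[(u/s+o[0],v/s+o[1]) for u,v in L]
print(fit('top',[(38,-30,12),(38,30,12),(-38,30,12),(-38,-30,12)],f([(112,265),(65,358),(190,425),(235,325)],4.7,(395,225)),[437,-291,1.2]))
print(fit('top',[(120,-180,50),(-100,-180,50),(-100,180,50),(30,-96,80)],f([(726,43),(752,442),(76,489),(574,157)],5,(190,180)),[500,100,0]))
print(ray('top',(190+574/5,180+149/5),80))
E
```

```text
(array([ 437.62829292, -291.12814673,    1.10351772]), [[0.1, 0.1], [0.5, 0.2], [-0.2, -0.7], [-0.3, 0.4]])
(array([6.00320227e+02, 1.28757297e+02, 8.55720231e-02]), [[-0.7, -2.4], [0.4, -2.4], [-0.2, -1.8], [0.5, 6.5]])
[660.38402837  37.41879592  80.        ]
```

```bash
python3 - <<'E'
from fit import *
f=lambda L,s,o:[(u/s+o[0],v/s+o[1]) for u,v in L]
p,r=fit('top',[(120,-180,50),(-100,-180,50),(-100,180,50),(58,-96,80)],f([(726,43),(752,442),(76,489),(574,149)],5,(190,180)),[500,100,0]);print(p,r)
c,s=np.cos(p[2]),np.sin(p[2]);R=np.array([[c,-s],[s,c]])
for n,q in dict(nest=(22,-110),grip=(-88,-110),gripend=(-88,50)).items(): print(n,p[:2]+R@q)
a=1.1035;print('fin mid',np.array([437.6,-291.1])+np.array([np.cos(a),np.sin(a)])*-3)
E
```

```text
[5.94788817e+02 1.28163422e+02 7.98807353e-02] [[-0.2, -0.1], [0.4, 0.1], [-0.3, -0.1], [0.1, 0.0]]
nest [625.49620283  20.26969474]
grip [515.8469675   11.49215563]
gripend [503.07963788 170.98195246]
fin mid [ 436.24857763 -293.77836845]
```

```bash
python3 -m crank --help 2>&1 | head -20; python3 -m crank '[{"dx":0.045,"dy":-0.02,"dz":0.01,"yaw":-0.11},{"dx":0.045,"dy":-0.02,"dz":0.01,"yaw":-0.11}]'
```

```text
invalid input: not JSON, or not a numberinvalid input at $[0]: expected keys fingers, dx, dy, dz, yaw
```

```bash
python3 -m crank '[{"fingers":1,"dx":0.045,"dy":-0.02,"dz":0.01,"yaw":0},{"fingers":1,"dx":0.045,"dy":-0.02,"dz":0.01,"yaw":0},{"fingers":1,"dx":0.045,"dy":-0.02,"dz":0.01,"yaw":0},{"fingers":1,"dx":0.045,"dy":-0.02,"dz":0.01,"yaw":0},{"fingers":1,"dx":0.045,"dy":-0.02,"dz":0.02,"yaw":0},{"fingers":1,"dx":0.043,"dy":-0.022,"dz":0.02,"yaw":0},{"fingers":1,"dx":0,"dy":0,"dz":0,"yaw":-0.165},{"fingers":1,"dx":0,"dy":0,"dz":0,"yaw":-0.165},{"fingers":1,"dx":0,"dy":0,"dz":0,"yaw":-0.165},{"fingers":1,"dx":0,"dy":0,"dz":0,"yaw":-0.165}]'; python3 - <<'E'
from h import *
cv2.imwrite('pics/w1.png',grab_frame('wrist')); s=read_state(); print(s['ee_pos'],s['ee_rot'],s['qpos'])
print(calibration('wrist'),proj('wrist',[(437.6,-291.1,12)]))
E
```

```text
time: 1.35
ee_pos: [436.1, -294.1, 158.9]
ee_rot: [[0.446, 0.895, -0.001], [0.895, -0.446, 0.001], [0.0, -0.001, -1.0]]
ft_force: [-0.7, -0.0, -0.1]
finger_gap: 85.3
grip_force: 0.0
[ 436.04896236 -294.16054322  158.8571134 ] [[ 4.40432630e-01  8.97785425e-01 -6.54321553e-04]
 [ 8.97785605e-01 -4.40432220e-01  6.83505235e-04]
 [ 3.25456744e-04 -8.88478480e-04 -9.99999552e-01]] [-8.19343752e-01  1.61521500e-01  1.80255459e+00 -1.24259387e-05
  1.17846270e+00 -3.63258612e-01]
{'fx': 411.59301263286835, 'fy': 411.59301263286835, 'cx': 321.17117135636494, 'cy': 240.78285404281021, 'rvec': array([-2.76926649,  0.64230605,  0.0998401 ]), 'tvec': array([-519.64823008,  -83.38945993,  281.86778716])} [[323.17291517 220.74229385]]
```

View pics/w1.png

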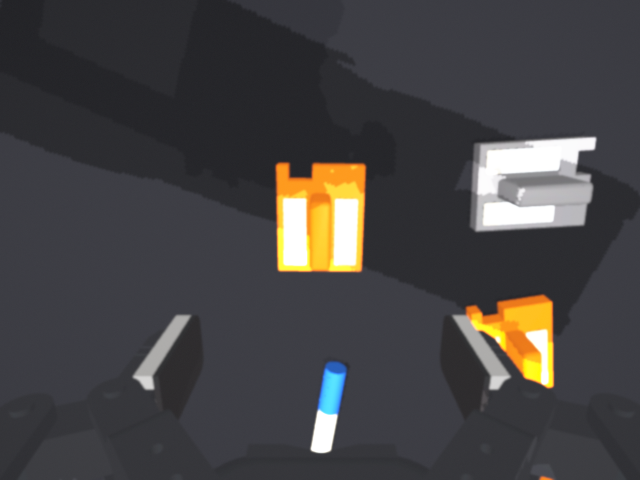

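The wrist picture shows the orange carrier centred, with plate corners at (277,163), (365,164), (277,271) and (363,271). The notch is at the top left, at (301,172).

```bash
python3 - <<'E'
from fit import *
p,r=fit('wrist',[(38,30,12),(38,-30,12),(-38,30,12),(-38,-30,12)],[(277,163.5),(365,164),(277,271),(363,271)],[437,-291,1.1]);print(p,r)
s=read_state();R=s['ee_rot']
g=p[:2]+3*-np.array([np.cos(p[2]),np.sin(p[2])])
d=np.r_[g,30]-s['ee_pos'];print(R.T@d, 'yaw',-(p[2]-np.arctan2(R[1,0],R[0,0])))
E
```

```text
[ 436.36635576 -289.32608365    1.10774797] [[-0.4, 1.1], [0.1, 1.3], [2.2, -1.7], [-1.9, -1.2]]
[  1.43823419  -1.75071801 128.85919464] yaw 0.006967832990783851
```

```bash
python3 -m crank '[{"fingers":1,"dx":0.001,"dy":-0.001,"dz":0.045,"yaw":0.006},{"fingers":1,"dx":0,"dy":0,"dz":0.045,"yaw":0},{"fingers":1,"dx":0,"dy":0,"dz":0.045,"yaw":0},{"fingers":1,"dx":0,"dy":0,"dz":0,"yaw":0},{"fingers":-1,"dx":0,"dy":0,"dz":0,"yaw":0},{"fingers":-1,"dx":0,"dy":0,"dz":0,"yaw":0},{"fingers":-1,"dx":0,"dy":0,"dz":0,"yaw":0},{"fingers":-1,"dx":0,"dy":0,"dz":0,"yaw":0},{"fingers":-1,"dx":0,"dy":0,"dz":0,"yaw":0},{"fingers":-1,"dx":0,"dy":0,"dz":0,"yaw":0}]' 40
```

```text
time: 2.65
ee_pos: [436.5, -293.8, 25.4]
ee_rot: [[0.457, 0.89, 0.001], [0.89, -0.457, -0.001], [-0.001, 0.002, -1.0]]
ft_force: [-0.3, 0.3, 7.2]
finger_gap: 13.3
grip_force: 40.9
```

```bash
python3 -m crank '[{"fingers":-1,"dx":0,"dy":0,"dz":-0.05,"yaw":0},{"fingers":-1,"dx":0,"dy":0,"dz":-0.05,"yaw":0},{"fingers":-1,"dx":0.0455,"dy":0.0027,"dz":-0.04,"yaw":0},{"fingers":-1,"dx":0.0455,"dy":0.0027,"dz":0,"yaw":0},{"fingers":-1,"dx":0.0455,"dy":0.0027,"dz":0,"yaw":0},{"fingers":-1,"dx":0.0455,"dy":0.0027,"dz":0,"yaw":0},{"fingers":-1,"dx":0.0455,"dy":0.0027,"dz":0,"yaw":0},{"fingers":-1,"dx":0.0455,"dy":0.0027,"dz":0,"yaw":0},{"fingers":-1,"dx":0.0455,"dy":0.0027,"dz":0,"yaw":0},{"fingers":-1,"dx":0.0455,"dy":0.0027,"dz":0,"yaw":0}]' && python3 -m crank '[{"fingers":-1,"dx":0,"dy":0,"dz":0,"yaw":0.17},{"fingers":-1,"dx":0,"dy":0,"dz":0,"yaw":0.17},{"fingers":-1,"dx":0,"dy":0,"dz":0,"yaw":0.17},{"fingers":-1,"dx":0,"dy":0,"dz":0,"yaw":0.17},{"fingers":-1,"dx":0,"dy":0,"dz":0,"yaw":0.17},{"fingers":-1,"dx":0,"dy":0,"dz":0,"yaw":0.166},{"fingers":-1,"dx":0,"dy":0,"dz":0,"yaw":0}]'; python3 - <<'E'
from h import *
cv2.imwrite('pics/w2.png',grab_frame('wrist')); s=read_state(); print(s['ee_pos'],s['ee_rot'].round(3),s['qpos'],s['ft_force'])
E
```

```text
time: 3.9
ee_pos: [621.4, 22.3, 163.9]
ee_rot: [[0.456, 0.89, -0.001], [0.89, -0.456, 0.0], [-0.0, -0.001, -1.0]]
ft_force: [0.1, -0.8, -0.2]
finger_gap: 13.5
grip_force: 39.8
time: 4.78
ee_pos: [620.8, 20.9, 163.8]
ee_rot: [[0.997, 0.082, -0.001], [0.082, -0.997, 0.0], [-0.001, -0.0, -1.0]]
ft_force: [0.6, -0.5, -1.9]
finger_gap: 13.4
grip_force: 39.7
[620.87676281  20.934752   163.93722943] [[ 0.996  0.084 -0.001]
 [ 0.084 -0.996  0.   ]
 [-0.001 -0.    -1.   ]] [-1.57087805e-01  3.54671503e-01  1.55023106e+00  2.90000247e-05
  1.23744521e+00  1.32951830e+00] [ 0.1261048   0.1892038  -1.64146687]
```

View pics/w2.png

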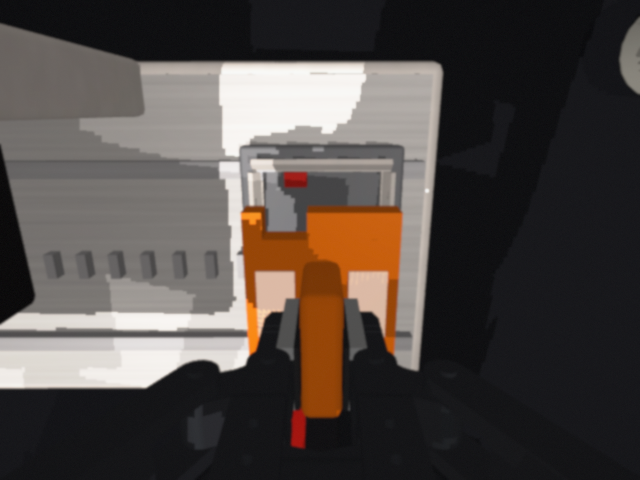

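```bash
python3 - <<'E'
from h import *
a=.0799;R=np.array([[np.cos(a),-np.sin(a)],[np.sin(a),np.cos(a)]])
def W(x,y,z): return np.r_[np.array([594.8,128.2])+R@np.array([x,y]),z]
nm=dict(corner=(120,-180,50),keyctr=(58,-96,80),keyin=(54,-96,80),key_l=(54,-90,80),key_r=(54,-102,80),lipL=(70,-70,82),wallTopL=(62,-78,77),wallTopR=(62,-142,77),floorR=(62,-142,72))
for k,v in nm.items(): print(k,proj('wrist',[W(*v)]).round(1))
s=read_state();b=np.arctan2(s['ee_rot'][1,0],s['ee_rot'][0,0]);B=np.array([[np.cos(b),-np.sin(b)],[np.sin(b),np.cos(b)]]);print(b)
for q in [(38,30),(38,-30),(27.5,22.5),(27.5,5.5),(38,5.5)]:
  print(q,proj('wrist',[np.r_[s['ee_pos'][:2]+B@(np.array(q)+[3.4,0]),s['ee_pos'][2]-25.4+12]]).round(1))
im=cv2.imread('pics/w2.png')[130:250,220:420];cv2.imwrite('pics/w2c.png',cv2.resize(im,None,fx=4,fy=4,interpolation=cv2.INTER_CUBIC))
E
```

```text
corner [[451.4  61.4]]
keyctr [[298.9 180.6]]
keyin [[299.  188.1]]
key_l [[287.8 188. ]]
key_r [[310.2 188.1]]
lipL [[248.3 157.9]]
wallTopL [[265.5 172.1]]
wallTopR [[384.9 172.6]]
floorR [[383.5 171.3]]
0.08418079356676819
(38, 30) [[242.2 209.6]]
(38, -30) [[405.2 209.6]]
(27.5, 22.5) [[263.8 236.9]]
(27.5, 5.5) [[309.  236.9]]
(38, 5.5) [[308.8 209.6]]
```

View pics/w2c.png

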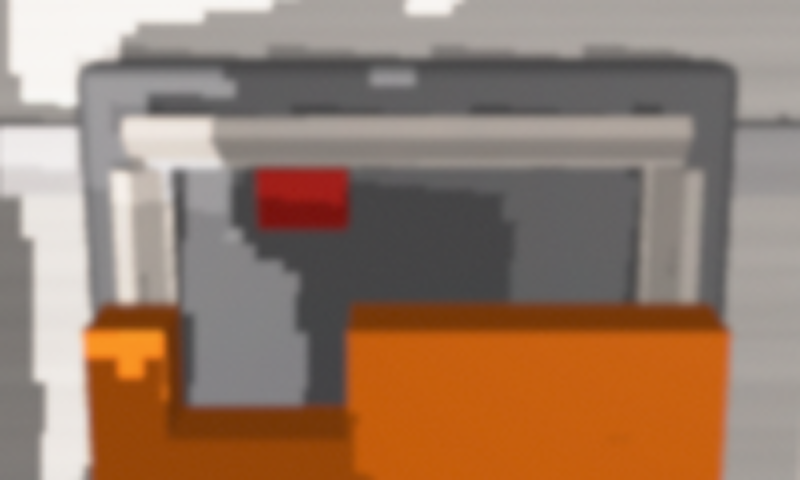

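```bash
python3 - <<'E'
from h import *
a=.0799;R=np.array([[np.cos(a),-np.sin(a)],[np.sin(a),np.cos(a)]])
def W(x,y,z): return np.r_[np.array([594.8,128.2])+R@np.array([x,y]),z]
c=calibration('wrist');Rc=cv2.Rodrigues(c['rvec'])[0];print('cam',-Rc.T@c['tvec'],Rc[2])
for v in [(62,-96,80),(54,-96,80),(54,-96,72),(62,-96,72),(62,-110,72),(62,-110,77),(67,-110,82),(70,-110,82)]: print(v,proj('wrist',[W(*v)]).round(1))
s=read_state();b=.084;B=np.array([[np.cos(b),-np.sin(b)],[np.sin(b),np.cos(b)]])
for q in [(38,-20,0),(38,-20,12),(27.5,10,12),(27.5,10,0)]:
  print(q,proj('wrist',[np.r_[s['ee_pos'][:2]+B@(np.array(q[:2])+[3.4,0]),s['ee_pos'][2]-25.4+q[2]]]).round(1))
E
```

```text
cam [696.70172635  28.19216912 298.48060675] [-0.30062726 -0.02486699 -0.95341747]
(62, -96, 80) [[298.8 173.1]]
(54, -96, 80) [[299.  188.1]]
(54, -96, 72) [[299.7 185.5]]
(62, -96, 72) [[299.6 171. ]]
(62, -110, 72) [[325.1 171.1]]
(62, -110, 77) [[325.2 172.4]]
(67, -110, 82) [[325.4 164.1]]
(70, -110, 82) [[325.4 158.3]]
(38, -20, 0) [[374.1 202.7]]
(38, -20, 12) [[378.1 209.6]]
(27.5, 10, 12) [[297.1 236.9]]
(27.5, 10, 0) [[298.7 228.2]]
```

```bash
python3 -m crank '[{"fingers":-1,"dx":0.0025,"dy":0,"dz":0.0,"yaw":0.002},{"fingers":-1,"dx":0,"dy":0,"dz":0.03,"yaw":0},{"fingers":-1,"dx":0,"dy":0,"dz":0.024,"yaw":0},{"fingers":-1,"dx":0,"dy":0,"dz":0.004,"yaw":0},{"fingers":-1,"dx":0,"dy":0,"dz":0.004,"yaw":0},{"fingers":-1,"dx":0,"dy":0,"dz":0.003,"yaw":0},{"fingers":-1,"dx":0,"dy":0,"dz":0.0,"yaw":0}]'
```

```text
time: 5.7
ee_pos: [624.0, 21.0, 99.9]
ee_rot: [[0.997, 0.079, 0.001], [0.079, -0.997, -0.0], [0.001, 0.0, -1.0]]
ft_force: [-0.8, 0.8, -2.0]
finger_gap: 13.2
grip_force: 39.8
```

```bash
python3 -m crank '[{"fingers":-1,"dx":0,"dy":0,"dz":0.002,"yaw":0},{"fingers":-1,"dx":0,"dy":0,"dz":0.002,"yaw":0},{"fingers":-1,"dx":0,"dy":0,"dz":0,"yaw":0}]'
```

```text
time: 6.08
ee_pos: [624.2, 21.0, 97.4]
ee_rot: [[0.997, 0.079, 0.001], [0.079, -0.997, -0.0], [0.001, 0.0, -1.0]]
ft_force: [-4.1, -0.4, 10.5]
finger_gap: 13.5
grip_force: 41.4
```

```bash
python3 -m crank '[{"fingers":0.3,"dx":0,"dy":0,"dz":0,"yaw":0},{"fingers":0.3,"dx":0,"dy":0,"dz":0,"yaw":0},{"fingers":0.3,"dx":0,"dy":0,"dz":0,"yaw":0},{"fingers":0.3,"dx":0,"dy":0,"dz":-0.04,"yaw":0},{"fingers":0.3,"dx":0,"dy":0,"dz":-0.05,"yaw":0},{"fingers":0.3,"dx":-0.04,"dy":0,"dz":-0.05,"yaw":0},{"fingers":0.3,"dx":0,"dy":0,"dz":0,"yaw":0}]'; python3 - <<'E'
from h import *
s=read_state();print(s['qpos'],s['finger_gap'])
cv2.imwrite('pics/w3.png',grab_frame('wrist'))
a=.0799;R=np.array([[np.cos(a),-np.sin(a)],[np.sin(a),np.cos(a)]])
def W(x,y,z): return np.r_[np.array([594.8,128.2])+R@np.array([x,y]),z]
print(proj('wrist',[W(22+38,-80,84),W(60,-140,84),W(-16,-80,84),W(-16,-140,84),W(-88,-110,107)]).round(1))
E
```

```text
time: 6.95
ee_pos: [585.9, 17.7, 239.3]
ee_rot: [[0.997, 0.079, 0.008], [0.079, -0.997, -0.001], [0.008, 0.002, -1.0]]
ft_force: [0.2, 0.5, 0.3]
finger_gap: 55.5
grip_force: 0.0
[-1.72085047e-01  1.99755703e-01  1.58483984e+00 -8.53573307e-05
  1.34872265e+00  1.31986037e+00] 55.48293169094805
[[278.3 108.8]
 [368.5 108.7]
 [281.6 219.6]
 [365.  219.5]
 [323.5 324.7]]
```

View pics/w3.png

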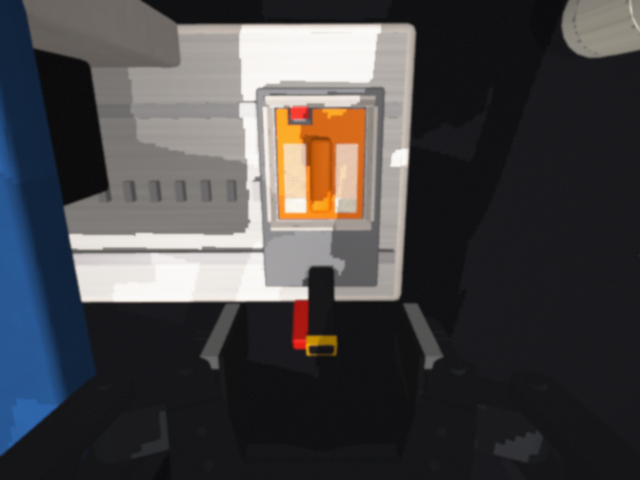

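The carrier is seated in the nest, with its notch over the key at (300,114). The move interface has no tilt, so I'll use the documented behaviour for poses out of reach. I'll stretch past the reach limit in the reader's x direction, high above everything, and see whether the tool tips forward.

```bash
python3 -m crank '[{"fingers":0.3,"dx":0,"dy":0,"dz":-0.055,"yaw":0},{"fingers":0.3,"dx":0,"dy":0,"dz":-0.06,"yaw":0},{"fingers":0.3,"dx":0.049,"dy":-0.0295,"dz":0,"yaw":0},{"fingers":0.3,"dx":0.049,"dy":-0.0295,"dz":0,"yaw":0},{"fingers":0.3,"dx":0.049,"dy":-0.0295,"dz":0,"yaw":0},{"fingers":0.3,"dx":0.049,"dy":-0.0295,"dz":0,"yaw":0},{"fingers":0.3,"dx":0.049,"dy":-0.0295,"dz":0,"yaw":0},{"fingers":0.3,"dx":0,"dy":0,"dz":0,"yaw":0}]'; python3 -c "
from cell import *;print(read_state()['qpos'])"; python3 -m crank '[{"fingers":0.3,"dx":0.03,"dy":0,"dz":0,"yaw":0},{"fingers":0.3,"dx":0.03,"dy":0,"dz":0,"yaw":0},{"fingers":0.3,"dx":0.0,"dy":0,"dz":0,"yaw":0}]';python3 -c "
from cell import *;print(read_state()['qpos'])"
```

```text
time: 8.0
ee_pos: [819.2, 187.1, 336.3]
ee_rot: [[0.997, 0.081, -0.012], [0.081, -0.997, -0.0], [-0.012, -0.001, -1.0]]
ft_force: [0.3, -0.0, -2.2]
finger_gap: 55.5
grip_force: 0.0
[8.36557819e-02 8.02678595e-01 5.47225442e-01 6.20357939e-04
 1.80415684e+00 1.57303728e+00]
time: 8.38
ee_pos: [861.8, 184.6, 338.8]
ee_rot: [[0.997, 0.078, 0.007], [0.078, -0.997, 0.002], [0.007, -0.002, -1.0]]
ft_force: [0.8, 0.0, -0.3]
finger_gap: 55.4
grip_force: 0.0
[7.64356340e-02 9.47951155e-01 3.02870376e-01 1.58620932e-03
 1.88374475e+00 1.57013385e+00]
```

```bash
python3 -m crank '[{"fingers":0.3,"dx":0.05,"dy":0,"dz":0,"yaw":0},{"fingers":0.3,"dx":0.05,"dy":0,"dz":0,"yaw":0}]';python3 -c "
from cell import *;print(read_state()['qpos'])"; python3 -m crank '[{"fingers":0.3,"dx":0.06,"dy":0,"dz":0,"yaw":0},{"fingers":0.3,"dx":0.06,"dy":0,"dz":0,"yaw":0}]';python3 -c "
from cell import *;print(read_state()['qpos'])"
```

```text
time: 8.62
ee_pos: [892.0, 179.1, 321.1]
ee_rot: [[0.994, 0.079, 0.075], [0.078, -0.997, 0.015], [0.076, -0.009, -0.997]]
ft_force: [-0.3, 0.3, 0.2]
finger_gap: 55.3
grip_force: 0.0
[0.06478759 0.96991006 0.30160019 0.01052096 1.79451387 1.55958849]
time: 8.88
ee_pos: [924.8, 171.9, 302.0]
ee_rot: [[0.986, 0.08, 0.149], [0.076, -0.997, 0.029], [0.15, -0.017, -0.988]]
ft_force: [-0.9, -0.2, 0.6]
finger_gap: 55.9
grip_force: 0.0
[0.05107294 0.99432676 0.30214999 0.02172414 1.69457959 1.5477003 ]
```

```bash
python3 -m crank '[{"fingers":0.3,"dx":0.06,"dy":-0.006,"dz":-0.02,"yaw":0},{"fingers":0.3,"dx":0.06,"dy":-0.006,"dz":-0.02,"yaw":0},{"fingers":0.3,"dx":0.06,"dy":-0.006,"dz":-0.02,"yaw":0}]';python3 -c "
from cell import *;print(read_state()['qpos'])"
```

```text
time: 9.25
ee_pos: [950.3, 176.6, 347.2]
ee_rot: [[0.959, 0.083, 0.27], [0.072, -0.996, 0.052], [0.273, -0.03, -0.961]]
ft_force: [-0.9, 0.1, 0.7]
finger_gap: 55.4
grip_force: 0.0
[0.04904544 0.95494155 0.29803933 0.03847702 1.61242104 1.5476839 ]
```

```bash
python3 -m crank '[{"fingers":0.3,"dx":0.035,"dy":-0.03,"dz":0,"yaw":0}]' >/dev/null;python3 -c "
from cell import *
for i in range(3):
  print(read_state()['qpos']); grab_frame('top')
print(read_state()['ee_pos'],read_state()['ee_rot'].round(3))"
```

```text
[0.07573358 0.95721715 0.29781926 0.03298792 1.58303446 1.57638302]
[0.08247109 0.95924317 0.29846382 0.03530764 1.58198462 1.57780639]
[0.08248158 0.96046407 0.29878424 0.03518684 1.58408969 1.57600328]
[952.4844262  206.3469414  342.89026927] [[ 0.954  0.087  0.288]
 [ 0.074 -0.996  0.058]
 [ 0.292 -0.034 -0.956]]
```

```bash
python3 -m crank '[{"fingers":0.3,"dx":0.055,"dy":-0.012,"dz":0.01,"yaw":0},{"fingers":0.3,"dx":0.055,"dy":-0.012,"dz":0.01,"yaw":0},{"fingers":0.3,"dx":0.055,"dy":-0.012,"dz":0.01,"yaw":0},{"fingers":0.3,"dx":0.055,"dy":-0.012,"dz":0.01,"yaw":0}]';python3 -c "
from cell import *;print(read_state()['qpos'])"
```

```text
time: 10.02
ee_pos: [1003.8, 230.9, 323.8]
ee_rot: [[0.901, 0.092, 0.423], [0.06, -0.994, 0.087], [0.429, -0.053, -0.902]]
ft_force: [-0.6, 0.7, -0.4]
finger_gap: 55.4
grip_force: 0.0
[0.09776161 1.00199845 0.29896329 0.04583013 1.39593182 1.59086925]
```

```bash
python3 -m crank '[{"fingers":0.3,"dx":-0.01,"dy":0.052,"dz":-0.0097,"yaw":0},{"fingers":0.3,"dx":-0.01,"dy":0.052,"dz":-0.0097,"yaw":0},{"fingers":0.3,"dx":-0.01,"dy":0.052,"dz":-0.0097,"yaw":0},{"fingers":0.3,"dx":-0.01,"dy":0.052,"dz":-0.0097,"yaw":0},{"fingers":0.3,"dx":-0.01,"dy":0.052,"dz":-0.0097,"yaw":0},{"fingers":0.3,"dx":-0.01,"dy":0.052,"dz":-0.0097,"yaw":0},{"fingers":0.3,"dx":-0.01,"dy":0.052,"dz":-0.0097,"yaw":0},{"fingers":0.3,"dx":-0.01,"dy":0.052,"dz":-0.0097,"yaw":0},{"fingers":0.3,"dx":-0.01,"dy":0.052,"dz":-0.0097,"yaw":0},{"fingers":0.3,"dx":0,"dy":0,"dz":0,"yaw":0}]';python3 -c "
from cell import *;print(read_state()['qpos'])"
```

```text
time: 11.28
ee_pos: [926.6, -255.0, 339.3]
ee_rot: [[0.902, 0.084, 0.423], [0.054, -0.995, 0.083], [0.428, -0.052, -0.902]]
ft_force: [0.0, 0.1, -0.1]
finger_gap: 55.1
grip_force: 0.0
[-0.47981498  0.79667804  0.60938861  0.2776338   1.38516614  1.01516943]
```

```bash
python3 -m crank '[{"fingers":0.3,"dx":0.051,"dy":0.021,"dz":0.023,"yaw":0},{"fingers":0.3,"dx":0.051,"dy":0.021,"dz":0.023,"yaw":0},{"fingers":0.3,"dx":0.051,"dy":0.021,"dz":0.021,"yaw":0},{"fingers":0.3,"dx":0.051,"dy":0.021,"dz":0.02,"yaw":0}]';python3 -c "
from cell import *;print(read_state()['qpos'])"
```

```text
time: 11.78
ee_pos: [1021.3, -266.9, 309.3]
ee_rot: [[0.851, 0.072, 0.521], [0.053, -0.997, 0.052], [0.523, -0.017, -0.852]]
ft_force: [-0.3, -0.5, 0.6]
finger_gap: 55.7
grip_force: 0.0
[-0.44878699  1.03525989  0.29951241  0.28464133  1.33351966  1.05427144]
```

```bash
python3 -m crank '[{"fingers":0.3,"dx":0.051,"dy":0.021,"dz":0.02,"yaw":0}]';python3 -c "
from cell import *;grab_frame('top');s=read_state();print(s['qpos'],s['ee_rot'].round(3),s['ee_pos'])"
```

```text
time: 11.9
ee_pos: [1033.7, -270.1, 307.4]
ee_rot: [[0.831, 0.065, 0.552], [0.051, -0.998, 0.039], [0.554, -0.004, -0.833]]
ft_force: [-0.0, 0.2, 0.8]
finger_gap: 55.6
grip_force: 0.0
[-0.44653691  1.04534537  0.29991408  0.28998895  1.2836824   1.05180103] [[ 0.831  0.064  0.553]
 [ 0.051 -0.998  0.039]
 [ 0.554 -0.004 -0.832]] [1034.18116892 -270.02152218  306.12666817]
```

```bash
python3 -m crank '[{"fingers":0.3,"dx":-0.039,"dy":-0.0262,"dz":-0.0242,"yaw":0},{"fingers":0.3,"dx":-0.039,"dy":-0.0262,"dz":-0.0242,"yaw":0},{"fingers":0.3,"dx":-0.039,"dy":-0.0262,"dz":-0.0242,"yaw":0},{"fingers":0.3,"dx":-0.039,"dy":-0.0262,"dz":-0.0242,"yaw":0},{"fingers":0.3,"dx":-0.039,"dy":-0.0262,"dz":-0.0242,"yaw":0},{"fingers":0.3,"dx":-0.039,"dy":-0.0262,"dz":-0.0242,"yaw":0}]'; python3 -m crank '[{"fingers":0.3,"dx":-0.039,"dy":-0.0262,"dz":-0.0242,"yaw":0},{"fingers":0.3,"dx":-0.039,"dy":-0.0262,"dz":-0.0242,"yaw":0},{"fingers":0.3,"dx":-0.039,"dy":-0.0262,"dz":-0.0242,"yaw":0},{"fingers":0.3,"dx":-0.039,"dy":-0.0262,"dz":-0.0242,"yaw":0},{"fingers":0.3,"dx":-0.039,"dy":-0.0262,"dz":-0.0242,"yaw":0},{"fingers":0.3,"dx":-0.039,"dy":-0.0262,"dz":-0.0242,"yaw":-0.016},{"fingers":0.3,"dx":0,"dy":0,"dz":0,"yaw":0}]';python3 -c "
from cell import *;print(read_state()['qpos'])"
```

```text
time: 12.7
ee_pos: [759.8, -136.8, 302.6]
ee_rot: [[0.831, 0.065, 0.553], [0.052, -0.998, 0.04], [0.555, -0.004, -0.832]]
ft_force: [0.1, 0.0, 0.8]
finger_gap: 55.3
grip_force: 0.0
time: 13.58
ee_pos: [474.5, 2.8, 294.5]
ee_rot: [[0.828, 0.08, 0.555], [0.07, -0.997, 0.039], [0.556, 0.006, -0.831]]
ft_force: [0.1, 0.4, -0.2]
finger_gap: 55.6
grip_force: 0.0
[-0.43172777 -0.53979816  2.21059548  0.33171447  0.96647029  0.9380485 ]
```

```bash
python3 -m crank '[{"fingers":0.3,"dx":-0.023,"dy":-0.0026,"dz":0.03,"yaw":0},{"fingers":0.3,"dx":-0.023,"dy":-0.0026,"dz":0.03,"yaw":0},{"fingers":0.3,"dx":-0.023,"dy":-0.0026,"dz":0.03,"yaw":0},{"fingers":0.3,"dx":0,"dy":0,"dz":0,"yaw":0}]';python3 - <<'E'
from h import *
cv2.imwrite('pics/w4.png',grab_frame('wrist'));s=read_state();print(s['qpos'],s['ee_pos'])
a=.0799;R=np.array([[np.cos(a),-np.sin(a)],[np.sin(a),np.cos(a)]])
def W(x,y,z): return np.r_[np.array([594.8,128.2])+R@np.array([x,y]),z]
# handle tip 21mm above grip along lean; grip; foot
for t in (21,0,-45): print(t,proj('wrist',[W(-88-.574*t,-110+y,107+.819*t) for y in(-10,10,20)]).round(1).tolist())
E
```

```text
time: 14.08
ee_pos: [467.0, 8.4, 177.7]
ee_rot: [[0.833, 0.078, 0.548], [0.066, -0.997, 0.042], [0.55, 0.001, -0.835]]
ft_force: [0.4, -0.2, 0.1]
finger_gap: 55.5
grip_force: 0.0
[-0.42381216 -0.3933561   2.36333116  0.4267347   0.68913017  0.8033471 ] [468.58543549   7.59606707 180.31515976]
21 [[341.3, 266.6], [303.1, 266.7], [284.0, 266.7]]
0 [[339.5, 252.5], [304.5, 252.6], [287.0, 252.6]]
-45 [[336.4, 229.0], [306.8, 229.1], [292.0, 229.1]]
```

View pics/w4.png

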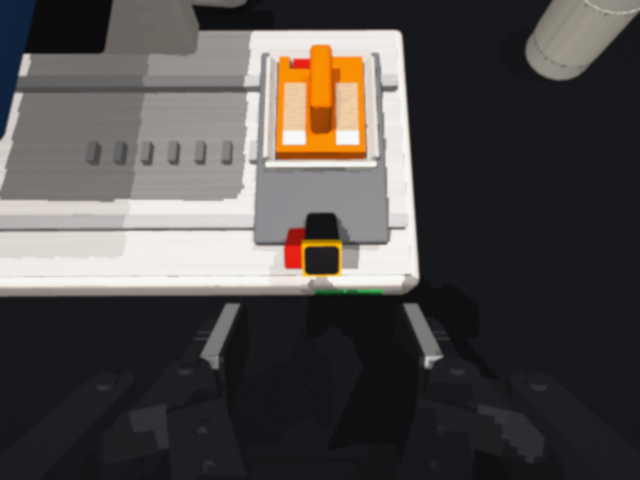

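```bash
python3 -m crank '[{"fingers":0.3,"dx":0.001,"dy":-0.0025,"dz":0.04,"yaw":0},{"fingers":0.3,"dx":0,"dy":0,"dz":0.04,"yaw":0},{"fingers":0.3,"dx":0,"dy":0,"dz":0.018,"yaw":0},{"fingers":0.3,"dx":0,"dy":0,"dz":0,"yaw":0},{"fingers":0.3,"dx":0,"dy":0,"dz":0,"yaw":0}]'
```

```text
time: 14.75
ee_pos: [524.9, 13.2, 101.7]
ee_rot: [[0.828, 0.077, 0.556], [0.067, -0.997, 0.038], [0.557, 0.006, -0.831]]
ft_force: [0.1, 0.0, -0.7]
finger_gap: 55.7
grip_force: 0.0
```

```bash
python3 -m crank '[{"fingers":0.3,"dx":-0.003,"dy":-0.0005,"dz":0.001,"yaw":0},{"fingers":-0.3,"dx":0,"dy":0,"dz":0,"yaw":0},{"fingers":-1,"dx":0,"dy":0,"dz":0,"yaw":0},{"fingers":-1,"dx":0,"dy":0,"dz":0,"yaw":0},{"fingers":-1,"dx":0,"dy":0,"dz":0,"yaw":0},{"fingers":-1,"dx":0,"dy":0,"dz":0,"yaw":0}]' 50
```

```text
time: 15.5
ee_pos: [521.3, 14.5, 97.9]
ee_rot: [[0.829, 0.078, 0.553], [0.067, -0.997, 0.04], [0.555, 0.004, -0.832]]
ft_force: [-11.1, 1.1, 12.5]
finger_gap: 21.4
grip_force: 48.1
```

```bash
python3 -m crank '[{"fingers":-1,"dx":0,"dy":-0.01,"dz":0,"yaw":0},{"fingers":-1,"dx":0,"dy":-0.015,"dz":-0.0001,"yaw":0},{"fingers":-1,"dx":0,"dy":-0.015,"dz":-0.0001,"yaw":0}]'
```

```text
time: 15.88
ee_pos: [518.1, 53.8, 97.9]
ee_rot: [[0.829, 0.077, 0.554], [0.067, -0.997, 0.038], [0.555, 0.005, -0.832]]
ft_force: [-13.1, -4.2, 12.7]
finger_gap: 21.3
grip_force: 49.8
```

```bash
python3 -m crank '[{"fingers":-1,"dx":0,"dy":-0.018,"dz":-0.0002,"yaw":0},{"fingers":-1,"dx":0,"dy":-0.018,"dz":-0.0002,"yaw":0},{"fingers":-1,"dx":0,"dy":-0.018,"dz":-0.0002,"yaw":0},{"fingers":-1,"dx":0,"dy":-0.018,"dz":-0.0002,"yaw":0},{"fingers":-1,"dx":0,"dy":-0.018,"dz":-0.0002,"yaw":0},{"fingers":-1,"dx":0,"dy":-0.016,"dz":-0.0002,"yaw":0},{"fingers":-1,"dx":0,"dy":-0.008,"dz":0,"yaw":0},{"fingers":-1,"dx":0,"dy":0,"dz":0,"yaw":0}]'
```

```text
time: 16.88
ee_pos: [508.5, 168.2, 97.9]
ee_rot: [[0.829, 0.078, 0.553], [0.068, -0.997, 0.039], [0.555, 0.005, -0.832]]
ft_force: [-6.1, 2.3, 5.1]
finger_gap: 21.5
grip_force: 49.7
```

```bash
python3 -m crank '[{"fingers":-1,"dx":0,"dy":-0.003,"dz":0,"yaw":0},{"fingers":-1,"dx":0,"dy":-0.003,"dz":0,"yaw":0},{"fingers":-1,"dx":0,"dy":-0.001,"dz":0,"yaw":0},{"fingers":-1,"dx":0,"dy":0,"dz":0,"yaw":0}]'
```

```text
time: 17.38
ee_pos: [508.1, 172.9, 97.9]
ee_rot: [[0.83, 0.076, 0.553], [0.067, -0.997, 0.037], [0.554, 0.006, -0.833]]
ft_force: [-9.9, -14.1, 11.6]
finger_gap: 21.1
grip_force: 53.7
```

```bash
python3 -m crank '[{"fingers":-1,"dx":0,"dy":-0.001,"dz":0,"yaw":0},{"fingers":0.3,"dx":0,"dy":0,"dz":0,"yaw":0},{"fingers":0.3,"dx":0,"dy":0,"dz":0,"yaw":0},{"fingers":0.3,"dx":0,"dy":0,"dz":0,"yaw":0},{"fingers":0.3,"dx":0,"dy":0,"dz":0,"yaw":0}]'; python3 -m crank '[{"fingers":0.3,"dx":0,"dy":0,"dz":-0.03,"yaw":0},{"fingers":0.3,"dx":0,"dy":0,"dz":-0.04,"yaw":0},{"fingers":0.3,"dx":0,"dy":0,"dz":-0.04,"yaw":0},{"fingers":0.3,"dx":0,"dy":0,"dz":0,"yaw":0},{"fingers":0.3,"dx":0,"dy":0,"dz":0,"yaw":0}]'; python3 - <<'E'
from h import *
w=grab_frame('wrist');t=grab_frame('top');s=grab_frame('scene')
print(read_state()['qpos'])
a=.0799;R=np.array([[np.cos(a),-np.sin(a)],[np.sin(a),np.cos(a)]])
def W(x,y,z): return np.r_[np.array([594.8,128.2])+R@np.array([x,y]),z]
print(proj('wrist',[W(-88-.574*21,50+y,107+.819*21) for y in(-10,10,20)]).round(1).tolist())
o=np.hstack([cv2.resize(w,(400,300)),cv2.resize(s[150:300,300:500],(400,300))])
cv2.imwrite('pics/end.png',np.vstack([o,np.hstack([cv2.resize(t[140:340,180:446],(400,300)),cv2.resize(w[0:240,160:480],(400,300))])]))
E
```

```text
time: 18.0
ee_pos: [508.5, 175.5, 97.8]
ee_rot: [[0.829, 0.077, 0.554], [0.067, -0.997, 0.039], [0.555, 0.005, -0.832]]
ft_force: [-0.5, -0.2, 0.1]
finger_gap: 55.6
grip_force: 0.0
time: 18.62
ee_pos: [447.5, 171.1, 189.0]
ee_rot: [[0.829, 0.077, 0.554], [0.067, -0.997, 0.039], [0.555, 0.005, -0.832]]
ft_force: [-0.2, -0.3, -0.5]
finger_gap: 55.5
grip_force: 0.0
[ 0.14418296 -0.33459205  2.30858368 -0.07524104  0.5849938   1.68681484]
[[348.4, 254.5], [311.8, 254.5], [293.5, 254.5]]
```

View pics/end.png

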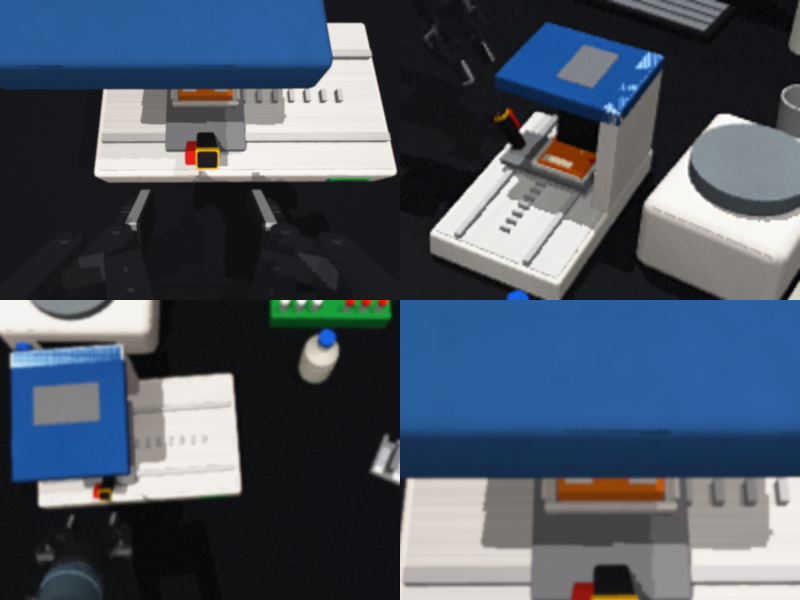

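The final view shows the carriage at the read end, with the handle tip within about 2 px of its predicted place. The red button is out at wrist pixel (305,245), the orange carrier is still flat in the nest, and the robot is clear.

```bash
python3 -c "
from cell import *;print(job_done())"
```

```text
the job is handed in; nothing more can be done
None
```

I handed the job in at about 19 s: the orange carrier is seated over the key and the carriage is at the read end with the button out, judged from pictures (I did not push it to test the lock); joint 3 read 0.298 against its 0.30 limit while I tilted the tool by stretching past its reach, which could count as passing the range.

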